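# Stamp the match safe with a mallet blow

## Task

Pick up the wooden mallet and, holding it, strike the brass-capped sprung punch on the turntable fully down with one face of its head, in a brisk movement, to stamp the shop's mark into the tin match safe beneath. Then let the punch spring up and stand the mallet back upright on its cork mat, as it stood, and let go. Leave the black-capped punch alone and do not knock the ashtray, the snuff box or the pipe about.

Things in the scene. Friction and masses are not known exactly. Their poses are not given: they have to be found in the camera images.
- mallet_head (a point): Wooden mallet, 0.22 to 0.34 kg, standing on the cork mat on one flat face of its pale head (44 x 44 mm, 72 mm tall, two copper bands). This point is the head's centre, 36 mm above its underside: z up, x along the level, darker handle, away from the head. Handle: a bar 20 mm wide (y), 26 mm tall, its mid-line at this height, from 22 to 136 mm along x. Balance point about 13 mm along x.
- brass_cap (a point): Centre of the flat top of the right punch's brass cap (36 mm across, 12 mm thick), moving with it. It tops an upright sprung steel pin in a green stand (base 64 x 94 mm) with a silvered match safe under the pin. The two caps, 108 mm above the turntable's top, are the highest things there; the turntable is a mahogany disc 390 mm across, top 35 mm above the counter, and turns if pushed sideways.
- brass_punch (a joint): How far the brass-capped punch is pushed down, m: 0 when up, 0.014 fully down on its stop. It springs back by itself; it takes about 2 N to start it and 7 N to hold it down.
- black_punch (a joint): How far the black-capped punch, which must be left alone, is pushed down, m (0 to 0.014). It is like the brass-capped one, in a like stand with nothing under its pin; the two caps are 160 mm apart across the middle of the turntable.
- mat_top (a point): Centre of the top of the mallet's round cork mat, 120 mm across, fixed on the counter, its top 6 mm above the counter.
- ashtray: Heavy round green glass ashtray, 100 mm across and 34 mm tall, on the turntable; origin at the centre of its underside.
- snuff_box: Reddish-brown horn snuff box, 64 x 44 x 27 mm, with a pale lid and a small brass stud, on the turntable; origin at the centre of its underside.
- pipe: Briar pipe with a black stem standing on its bowl on the turntable: bowl 38 mm across and 42 mm tall, stem reaching out 104 mm along its x; origin at the centre of the bowl's underside.
There are look-alikes about, which are no part of the job. Of the things that look like the part that bears mat_top, the largest one is meant. What is shaped like the part that bears mallet_head but green or turquoise is not meant.

How it is judged:
On the way, in this order (a step that is already met when the one before it is completed fails the run):
1. the brass-capped punch is driven down briskly (faster than 30 mm/s) by the mallet held in the gripper (contact force between the fingers and mallet above 1 N and contact force between mallet and brass_punch above 0.5 N and velocity of joint brass_punch above 0.03 m/s and value of joint brass_punch below 0.009 m).
2. the punch is fully down (11 mm or more of its 14 mm) under the held mallet (contact force between the fingers and mallet above 1 N and contact force between mallet and brass_punch above 0.5 N and value of joint brass_punch above 0.011 m).
At the end, for the whole second after the job is handed in: Both punches are up (within 3 mm), and the mallet stands at rest and released on its cork mat as at the start: head upright within 10 degrees, its centre within 48 mm of the mat's centre and 31 to 41 mm above the mat (value of joint each of brass_punch, black_punch below 0.003 m and horizontal distance between mallet_head and mat_top below 0.048 m and z of mallet_head in the frame of mat_top between 0.031 and 0.041 m and angle between mallet_head's own z axis and vertical below 0.17 rad and linear speed of mallet below 0.02 m/s and contact force between the fingers and mallet below 0.1 N); the robot touches nothing.
It fails at once if the black-capped punch is pushed down by more than 4 mm (value of joint black_punch above 0.004 m).
It fails at once if the ashtray, snuff box or pipe is moved more than 30 mm or tipped more than 30 degrees (distance of any of ashtray, snuff_box, pipe from where it was at the start of the episode above 0.03 m or angle between any of ashtray, snuff_box, pipe's own z axis and vertical above 0.52 rad).
It fails at once if the gripper itself presses the brass-capped punch (contact force between the fingers and brass_punch above 2 N).
It also fails if it takes over 48 s, if anything falls off the work surface, if the arm or the gripper's body presses on something with over 40 N, if the wrist force passes 120 N, or if a joint passes its speed limit or range.

## Robot

A 6-joint arm with a two-finger parallel gripper is mounted at the origin on the work surface. World frame = base frame: x ahead of the robot, y to its left, z up, the work surface at z = 0. Lengths are in m, angles in rad, forces in N, time in s.
With the tool pointing down it reaches from about 0.35 to 0.85 m from the base axis. Payload 8.1 kg.
Tool frame: the origin (TCP) lies midway between the tips of the shut fingers; the grasp point (between the pads) lies 19 mm behind it; z points along the fingers, y is the line along which they close (so a half turn about z gives the same grasp; the last joint's range is limited). The gripper opens to 93 mm and grips with 3 to 60 N. Pads are 15 mm wide; open, the fingers measure 128 mm over their backs; the gripper's body (75 mm by 188 mm) begins 65 mm behind the grasp point.
Start: joints at [1.133, 0.13, 1.488, -0, 1.523, -0.085], TCP at [0.207, 0.563, 0.219] pointing down, gripper open.
Joint ranges: [-2.96, 2.96], [-0.89, 2.26], [0.02, 2.5], [-1.34, 4.48], [0, 2.73], [-2.66, 2.66]. Speed limits (rad/s): [2.39, 2.39, 2.79, 3.14, 3.14, 3.14].

## Interface

Orientations are given as a unit quaternion [x, y, z, w].
In Python, from rig import telemetry, eyes, hand_in gives the robot as it stands. The module is installed in compiled form; this text tells all that it offers.
- The arm moves only by the tool servo_tool, never from a script. Its argument "plan" is text: rows parted by semicolons, each of 5 numbers parted by spaces: the opening, from 0 (shut) to 1 (fully open), then the shift along the tool's x, y, z in m, then the turn about the tool's z in rad. In form: grip dx dy dz roll; .... A call has 1 to 12 rows; each row is the pose to reach, as a shift and turn from the pose commanded when the call began, along the tool's axes at that moment; what a row does not reach only later rows make up. A row lasts 1/8 s, in which the tool goes at most 62.5 mm and 10.7 degrees, less where a joint would pass 70% of its speed; a pose out of reach is approached as far as the arm can. A call with a gripper value outside its range is refused whole. The fingers move at their own pace and stop on an object; "newtons" is the grip in N (left out, the last holds). Time passes only in rows, so rows that repeat a pose let the fingers close. It gives the time, the measured TCP pose, the force, the opening and the grip force at its end, in the units of the state.
- telemetry.sense(): the state, without advancing time (a new reading comes with each control period).
- eyes.grab_frame(name): name is "scene" or "top" or "wrist"; returns a dict with "img" (420x560x3 uint8, red, green, blue), "z_map" (420x560 float32, m along the optical axis (not along the pixel's ray), 0 where there is no reading), "vfov" (degrees; the focal length in pixels is half the picture's height over the tangent of half this angle, whatever the lens; pixels are square), "cx", "cy" (the principal point, pixels), "world_to_cam" (4x4, takes a point from world to camera coordinates); the wrist camera has in their place "tool_from_camera" (4x4, takes a point from camera to tool coordinates, whose origin is the TCP and whose axes are the flange's). Camera axes: x right, y down, z forward; pixel columns grow to the right and rows downward; lengths in m; the calibration is good to about 2 mm. A picture is of the moment at which its call begins: read the wrist's pose just before it.
- hand_in(): hands the job in; it is judged then, once.
The state is a dict: "time": time; "joint_pos": joint angles; "dq": joint speeds; "joint_torque": joint torques, N m; "ee_pos": TCP position; "ee_rot": TCP orientation; "force": force on the tool from outside, world axes, zero at the start; "torque": the same for the moment, N m; "finger_gap": finger opening in m; "grasp_force": force on a finger pad.
Only numpy, scipy, OpenCV 4.12 (cv2) and the standard library are available. Lean on these libraries where they do the work, as an engineer would, in place of code of your own. Each camera call takes 0.05 s, during which the arm holds its last target. There are 200 camera calls.

## Working session

There is one attempt and no reset: what is moved stays moved. The work goes in short steps, Python scripts to look and compute and a tool call to move; the robot and the scene stay as the last step left them, time stands still between calls to the robot, and variables do not carry over. Pictures are saved under pics/ and viewed, at most 10 in all, crops included, and the job is handed in when it is done.

Besides the shell and the picture viewer there is one more tool, called as name(argument=value, ...) on one line, values as JSON. servo_tool: Moves the arm, as the interface text tells. Its arguments: {"type":"object","properties":{"plan":{"type":"string"},"newtons":{"type":"number"}},"required":["plan"]}

```bash
mkdir -p pics; cat > h.py <<'E'
import numpy as np, cv2
from rig import telemetry, eyes, hand_in
from scipy.spatial.transform import Rotation as R
def grab(n,f):
    s=telemetry.sense(); d=eyes.grab_frame(n); d['s']=s
    if 'world_to_cam' in d: C=np.linalg.inv(np.array(d['world_to_cam']))
    else:
        T=np.eye(4);T[:3,:3]=R.from_quat(s['ee_rot']).as_matrix();T[:3,3]=s['ee_pos'];C=T@np.array(d['tool_from_camera'])
    d['C']=C; cv2.imwrite(f'pics/{f}.png',d['img'][:,:,::-1]); 
    h,w=d['z_map'].shape; fl=h/2/np.tan(np.radians(d['vfov'])/2)
    v,u=np.mgrid[:h,:w]; z=d['z_map']
    P=np.stack([(u-d['cx'])/fl*z,(v-d['cy'])/fl*z,z],-1)
    d['P']=P@C[:3,:3].T+C[:3,3]; d['P'][z==0]=np.nan
    np.savez(f'pics/{f}.npz',P=d['P'],img=d['img']); return d
E
python3 - <<'E'
from h import *
a=grab('top','top1');b=grab('scene','sc1')
s=telemetry.sense();print(s['time'],s['ee_pos'],s['ee_rot'],s['finger_gap'])
cv2.imwrite('pics/both.png',cv2.resize(np.vstack([a['img'],b['img']])[:,:,::-1],None,fx=.71,fy=.71))
E
```

```text
0.1 [0.20708013 0.56258071 0.21768937] [ 1.75475594e-01  9.84483434e-01 -8.04600303e-04 -1.93172001e-04] 0.0933157423993243
```

View pics/top1.png

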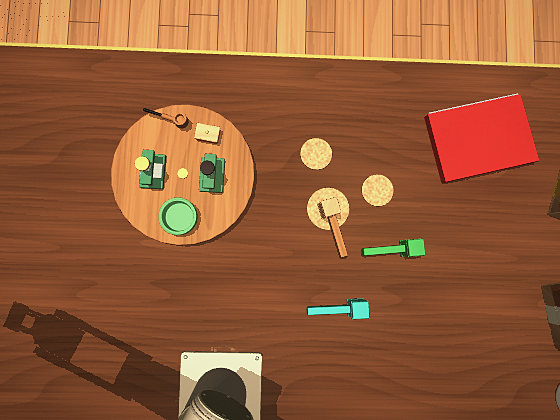

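View pics/sc1.png

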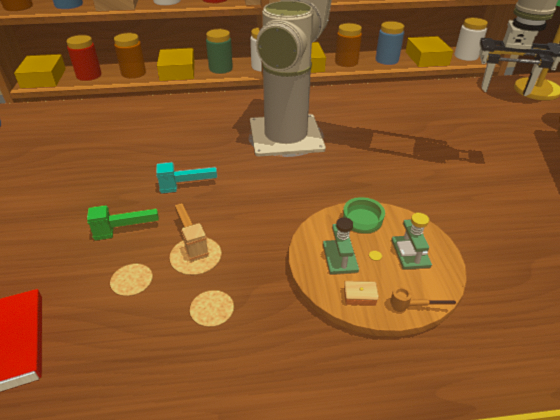

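The top view shows the mallet head at about (331,208) with its handle running to (343,255). The large mat is at (328,209), the brass cap at (142,163) and the black cap at (208,167). Next I'll measure these from the depth data.

```bash
python3 - <<'E'
from h import *
for f in('top1','sc1'):
    d=np.load(f'pics/{f}.npz');P=d['P'];im=d['img'].astype(int);hsv=cv2.cvtColor(d['img'],cv2.COLOR_RGB2HSV)
    x,y,z=P[...,0],P[...,1],P[...,2]
    reg=(x>.25)&(x<.85)&(y>-.65)&(y<.45)
    caps=reg&(z>.133)&(z<.16)&(y>-.1)
    n,l,st,c=cv2.connectedComponentsWithStats(caps.astype(np.uint8))
    for i in range(1,n):
        if st[i,4]>5: print(f,'cap',st[i,4],c[i].round(1),P[l==i].mean(0).round(4),np.ptp(P[l==i],0).round(3),im[l==i].mean(0).round())
    m=reg&(y<-.12)&(hsv[...,0]<22)
    hd=m&(z>.066)&(z<.09); 
    n,l,st,c=cv2.connectedComponentsWithStats(hd.astype(np.uint8))
    for i in range(1,n):
        if st[i,4]>5: q=P[l==i];r=cv2.minAreaRect((q[:,:2]*1000).astype(np.float32));print(f,'head',st[i,4],c[i].round(1),q.mean(0).round(4),r)
    ha=m&(z>.046)&(z<.062)
    n,l,st,c=cv2.connectedComponentsWithStats(ha.astype(np.uint8))
    for i in range(1,n):
        if st[i,4]>5: q=P[l==i];r=cv2.minAreaRect((q[:,:2]*1000).astype(np.float32));print(f,'handle',st[i,4],c[i].round(1),q.mean(0).round(4),r)
    for nm,(u,v) in dict(top1=dict(mat=(313,205),mat2=(328,228),tt=(182,173),book=(480,140)),sc1=dict(mat=(180,257),tt=(376,256))).get(f).items(): print(nm,P[v,u].round(4))
E
```

```text
top1 cap 176 [141.9 163.3] [0.5895 0.1994 0.1431] [0.035 0.035 0.015] [228. 223. 119.]
top1 cap 169 [206.9 167.4] [0.5842 0.0404 0.1429] [0.033 0.034 0.017] [65. 53. 45.]
top1 head 51 [332.7 202.8] [ 0.5128 -0.2841  0.0781] ((513.1632690429688, -283.20947265625), (18.213375091552734, 36.20133590698242), 64.98829650878906)
top1 head 32 [322.7 208.8] [ 0.4967 -0.2581  0.0743] ((496.5714416503906, -258.62957763671875), (44.3641242980957, 3.650148868560791), 17.251203536987305)
top1 head 48 [333.2 212. ] [ 0.4887 -0.2857  0.0773] ((490.17578125, -286.0003967285156), (20.5595760345459, 36.14677429199219), 8.195995330810547)
top1 handle 330 [337.6 235.8] [ 0.4272 -0.3021  0.0549] ((427.6448669433594, -302.6756591796875), (113.07534790039062, 20.934629440307617), 17.872303009033203)
mat [ 0.5137 -0.2409  0.0063]
mat2 [ 0.4501 -0.284   0.0064]
tt [0.5873 0.1215 0.0399]
book [ 0.7092 -0.709   0.03  ]
sc1 cap 203 [419.3 219.7] [0.5969 0.196  0.1412] [0.036 0.034 0.012] [199. 167.  45.]
sc1 cap 205 [344.  224.4] [0.5924 0.0369 0.1414] [0.035 0.035 0.013] [78. 59. 40.]
sc1 head 342 [193.  233.4] [ 0.5124 -0.2814  0.076 ] ((507.9689636230469, -281.81048583984375), (48.453834533691406, 44.59212112426758), 17.330780029296875)
sc1 handle 211 [182.7 215. ] [ 0.4214 -0.3103  0.0542] ((420.5041198730469, -309.4840393066406), (92.27896881103516, 20.81840705871582), 18.029705047607422)
sc1 handle 110 [195.4 244.5] [ 0.5258 -0.2784  0.0538] ((521.9235229492188, -287.6204833984375), (57.525535583496094, 29.13533592224121), 66.0666732788086)
mat [ 0.5135 -0.3198  0.0054]
tt [0.5939 0.1197 0.0379]
```

servo_tool(plan="1 -0.032 -0.029 -0.01 0.15;1 -0.064 -0.058 -0.02 0.3;1 -0.097 -0.087 -0.03 0.45;1 -0.129 -0.117 -0.03 0.6;1 -0.161 -0.146 -0.03 0.75;1 -0.194 -0.175 -0.03 0.9;1 -0.226 -0.204 -0.03 1.05;1 -0.259 -0.233 -0.03 1.2;1 -0.291 -0.262 -0.03 1.35;1 -0.323 -0.292 -0.03 1.5;1 -0.356 -0.321 -0.03 1.65;1 -0.388 -0.35 -0.03 1.8", newtons=60)

```text
time: 1.6
ee_pos: [0.4507, 0.0991, 0.2483]
ee_rot: [0.881, 0.472, -0.0, -0.0]
force: [1.1, -0.1, 0.3]
finger_gap: 0.093
grasp_force: 0.0
```

```bash
cat >> h.py <<'E'
def rel(x,y,z,yaw=None):
    s=telemetry.sense();M=R.from_quat(s['ee_rot']).as_matrix()
    cy=np.degrees(np.arctan2(M[1,0],M[0,0]))
    print('t',s['time'],'pos',np.round(s['ee_pos'],4),'yaw',cy.round(2),'q',np.round(s['joint_pos'],2),'F',np.round(s['force'],1),'gap',s['finger_gap'],s['grasp_force'])
    print('shift',(M.T@(np.array([x,y,z])-s['ee_pos'])).round(4),'roll',None if yaw is None else np.radians((cy-yaw+180)%360-180).round(3))
E
python3 -c "
from h import *
rel(.471,-.289,.22,17.9)"
```

```text
t 1.6 pos [0.4507 0.0991 0.2483] yaw 56.37 q [ 0.11 -0.26  1.81  0.    1.59  0.69] F [ 1.1 -0.1  0.3] gap 0.09298822384029842 0.0
shift [-0.3119  0.2319  0.0283] roll 0.671
```

servo_tool(plan="1 -0.031 0.023 0 0.08;1 -0.062 0.046 0 0.16;1 -0.094 0.07 0 0.24;1 -0.125 0.093 0 0.32;1 -0.156 0.116 0 0.4;1 -0.187 0.139 0 0.48;1 -0.218 0.162 0.005 0.56;1 -0.25 0.186 0.01 0.62;1 -0.281 0.209 0.02 0.671;1 -0.312 0.232 0.028 0.671;1 -0.312 0.232 0.028 0.671;1 -0.312 0.232 0.028 0.671")

```text
time: 3.1
ee_pos: [0.4726, -0.2871, 0.2203]
ee_rot: [0.987, 0.158, -0.0, -0.001]
force: [0.2, 0.2, 0.1]
finger_gap: 0.0927
grasp_force: 0.0
```

```bash
python3 - <<'E'
from h import *
d=grab('wrist','w1');P=d['P'];x,y,z=P[...,0],P[...,1],P[...,2]
hsv=cv2.cvtColor(d['img'],cv2.COLOR_RGB2HSV)
for nm,a,b in(('handle',.047,.061),('head',.07,.09)):
    m=(z>a)&(z<b)&(x>.3)&(x<.6)&(y<-.2)&(y>-.4)&(hsv[...,0]<25)
    n,l,st,c=cv2.connectedComponentsWithStats(m.astype(np.uint8))
    for i in range(1,n):
        if st[i,4]>300: q=P[l==i];print(nm,st[i,4],c[i].round(),cv2.minAreaRect((q[:,:2]*1000).astype(np.float32)),np.median(q[:,2]))
rel(.471,-.289,.22,17.9)
E
```

```text
handle 1564 [273. 232.] ((426.4853210449219, -304.3421325683594), (109.37205505371094, 18.949745178222656), 17.886608123779297) 0.05351335750501071
head 667 [276. 166.] ((504.2937927246094, -279.0336608886719), (43.2048225402832, 43.635196685791016), 17.732776641845703) 0.07619423740469189
t 3.15 pos [ 0.4728 -0.2868  0.2207] yaw 18.23 q [-0.64  0.    1.62  0.    1.52  0.61] F [-0.   0.5 -0.1] gap 0.0931482255146155 0.0
shift [-0.0024  0.0015  0.0007] roll 0.006
```

View pics/w1.png

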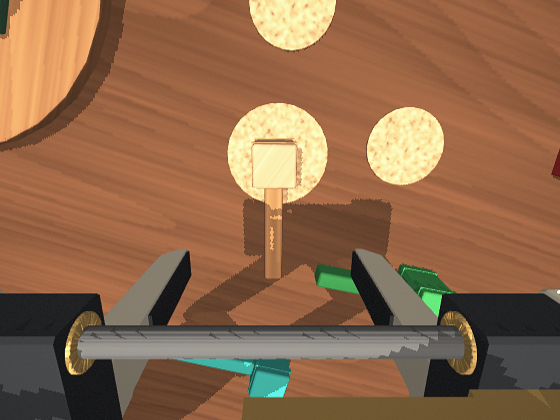

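The wrist view shows the mallet at (275,165) on the large mat, with the handle aligned to the tool. The pale look-alike mats lie clear of it. Now I'll descend and grip.

servo_tool(plan="1 -0.001 0.001 0.04 0;1 -0.001 0.001 0.08 0;1 -0.001 0.001 0.12 0;1 -0.001 0.001 0.15 0;1 -0.001 0.001 0.175 0;1 -0.001 0.001 0.19 0;1 -0.001 0.001 0.195 0;1 -0.001 0.001 0.195 0;1 -0.001 0.001 0.195 0")

```text
time: 4.28
ee_pos: [0.473, -0.2894, 0.0269]
ee_rot: [0.987, 0.158, 0.001, 0.001]
force: [-0.1, -0.6, -0.2]
finger_gap: 0.0928
grasp_force: 0.0
```

```bash
python3 -c "
from h import *
rel(.4716,-.2894,.025,17.8)"
```

```text
t 4.275 pos [ 0.473  -0.2894  0.0269] yaw 18.21 q [-0.64  0.19  1.79  0.    1.16  0.61] F [-0.1 -0.6 -0.2] gap 0.09283178773805574 0.0
shift [-0.0013 -0.0004  0.0019] roll 0.007
```

servo_tool(plan="0 0 0 0.001 0.006;0 0 0 0.001 0.006;0 0 0 0.001 0.006;0 0 0 0.001 0.006;0 0 0 0.001 0.006;0 0 0 0.001 0.006;0 0 0 0.001 0.006;0 0 0 0.001 0.006;0 0 0 0.001 0.006;0 0 0 0.001 0.006", newtons=60)

```text
time: 5.52
ee_pos: [0.4721, -0.289, 0.0247]
ee_rot: [0.988, 0.155, -0.0, 0.0]
force: [-1.0, -0.8, -0.3]
finger_gap: 0.0196
grasp_force: 59.9
```

servo_tool(plan="0 0 0 -0.01 0;0 0 0 -0.03 0;0 0 0 -0.06 0;0 0 0 -0.09 0;0 0 0 -0.12 0;0 0 0 -0.15 0;0 0 0 -0.175 0;0 0 0 -0.19 0;0 0 0 -0.19 0")

```text
time: 6.65
ee_pos: [0.4728, -0.2893, 0.2165]
ee_rot: [0.988, 0.155, 0.001, 0.001]
force: [0.9, -0.3, -3.9]
finger_gap: 0.0198
grasp_force: 59.9
```

```bash
python3 - <<'E'
from h import *
d=grab('wrist','w2');P=d['P'];x,y,z=P[...,0],P[...,1],P[...,2];tz=d['s']['ee_pos'][2]
# head top, in held state
m=(np.abs(z-(tz+.05))<.02)&(np.hypot(x-.5,y+.279)<.06)
n,l,st,c=cv2.connectedComponentsWithStats(m.astype(np.uint8))
for i in range(1,n):
    if st[i,4]>300:
        q=P[l==i];A=np.c_[q[:,:2],np.ones(len(q))];k=np.linalg.lstsq(A,q[:,2],rcond=None)[0]
        print(st[i,4],c[i].round(),cv2.minAreaRect((q[:,:2]*1000).astype(np.float32)),np.median(q[:,2])-tz,'slope',k[:2])
rel(.5604,.187,.25,17.8)
E
```

```text
13916 [271. 242.] ((495.36834716796875, -281.1302795410156), (64.32351684570312, 52.15129470825195), 17.457597732543945) 0.0519583597995561 slope [-0.07594249 -0.02767789]
t 6.7 pos [ 0.4722 -0.2889  0.2149] yaw 17.87 q [-0.64  0.01  1.62  0.    1.51  0.62] F [ 0.3  0.4 -2.8] gap 0.01926675331735442 59.91747558116913
shift [ 0.2299 -0.4259 -0.0352] roll 0.001
```

View pics/w2.png

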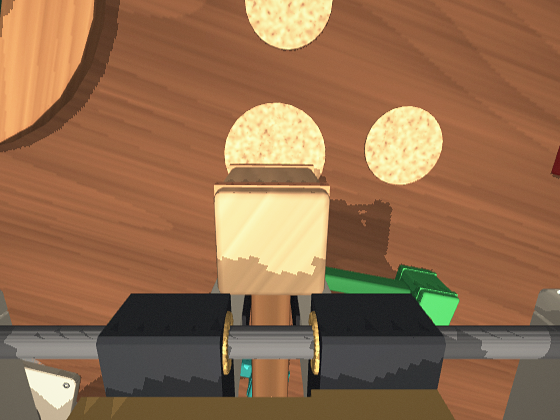

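Mallet is held level, with the head top at (271,242). Now carrying it over the brass punch.

servo_tool(plan="0 0.006 -0.011 -0.012 0;0 0.02 -0.036 -0.024 0;0 0.042 -0.076 -0.035 0;0 0.068 -0.123 -0.035 0;0 0.095 -0.172 -0.035 0;0 0.122 -0.221 -0.035 0;0 0.149 -0.27 -0.035 0;0 0.176 -0.319 -0.035 0;0 0.201 -0.364 -0.035 0;0 0.22 -0.399 -0.035 0;0 0.231 -0.419 -0.035 0;0 0.235 -0.426 -0.035 0")

```text
time: 8.2
ee_pos: [0.5647, 0.1897, 0.2492]
ee_rot: [0.988, 0.156, -0.001, 0.0]
force: [-0.2, -1.2, -3.1]
finger_gap: 0.0195
grasp_force: 59.9
```

servo_tool(plan="0 0 0 0 0;0 0 0 0 0;0 0 0 0 0;0 0 0 0 0")

```text
time: 8.7
ee_pos: [0.5652, 0.188, 0.2498]
ee_rot: [0.988, 0.155, 0.0, 0.0]
force: [-0.1, -0.1, -2.4]
finger_gap: 0.0197
grasp_force: 59.9
```

```bash
python3 - <<'E'
from h import *
a=grab('scene','sc2');b=grab('top','top2');tz=a['s']['ee_pos'][2]
for d in(a,b):
    P=d['P'];x,y,z=P[...,0],P[...,1],P[...,2]
    m=(np.abs(z-(tz+.0525))<.006)&(np.hypot(x-.6,y-.2)<.06)
    n,l,st,c=cv2.connectedComponentsWithStats(m.astype(np.uint8))
    for i in range(1,n):
        if st[i,4]>20: q=P[l==i];print(st[i,4],c[i].round(),cv2.minAreaRect((q[:,:2]*1000).astype(np.float32)),np.median(q[:,2])-tz)
rel(.565,.189,.25,17.8)
cv2.imwrite('pics/c2.png',cv2.resize(np.hstack([a['img'][110:310,300:500],b['img'][80:280,60:260]])[:,:,::-1],None,fx=2,fy=2))
E
```

```text
509 [435. 155.] ((590.8632202148438, 191.98220825195312), (65.18346405029297, 54.08418273925781), 16.433744430541992) 0.05265038651335524
t 8.8 pos [0.5652 0.1883 0.2498] yaw 17.83 q [ 0.24  0.11  1.46 -0.    1.58  1.5 ] F [-0.3  0.4 -2.9] gap 0.01957286438894515 59.91758465766907
shift [ 0.     -0.0007 -0.0002] roll 0.001
```

View pics/c2.png

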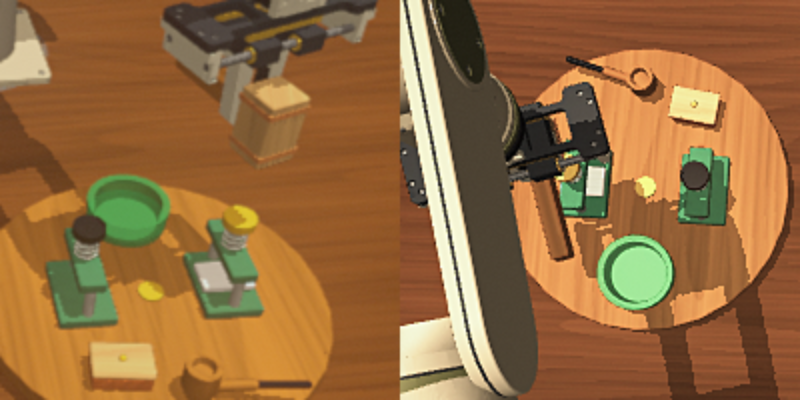

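The scene crop shows the head directly above the brass cap, which is at (240,217). The black cap is well clear. Now the strike.

servo_tool(plan="0 0 0 0.03 0;0 0 0 0.055 0;0 0 0 0.07 0;0 0 0 0.085 0;0 0 0 0.103 0;0 0 0 0.103 0;0 0 0 0.103 0")

```text
time: 9.68
ee_pos: [0.5661, 0.1887, 0.1477]
ee_rot: [0.988, 0.155, 0.001, 0.0]
force: [-1.2, -1.3, 3.7]
finger_gap: 0.02
grasp_force: 60.0
```

```bash
python3 - <<'E'
from h import *
rel(.565,.189,.147,17.8)
a=grab('scene','sc3')
cv2.imwrite('pics/c3.png',cv2.resize(a['img'][130:290,310:490][:,:,::-1],None,fx=4,fy=3.7))
P=a['P'];z=P[...,2]
E
```

```text
t 9.675 pos [0.5661 0.1887 0.1477] yaw 17.86 q [ 0.24  0.16  1.58 -0.    1.39  1.5 ] F [-1.2 -1.3  3.7] gap 0.019980713012706496 59.984904527664185
shift [-0.0009 -0.0006  0.0007] roll 0.001
```

View pics/c3.png

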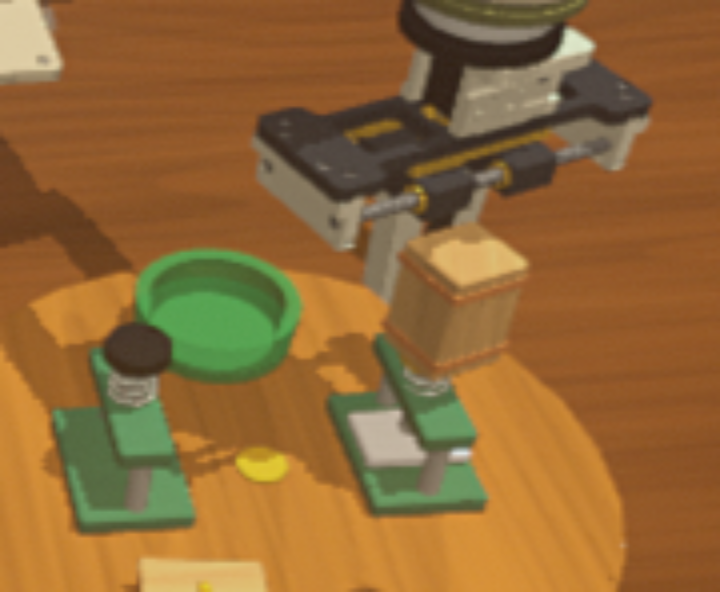

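The head covers the brass cap and the contact force is about 6.5 N, so the punch is close to its stop. I'll press another few mm to be sure it gets there.

servo_tool(plan="0 0 0 0.002 0;0 0 0 0.004 0;0 0 0 0.004 0")

```text
time: 10.1
ee_pos: [0.5675, 0.1889, 0.1463]
ee_rot: [0.988, 0.155, 0.003, 0.0]
force: [-2.0, -3.4, 17.4]
finger_gap: 0.0195
grasp_force: 60.0
```

At 17 N the punch is on its stop. Now I'll raise the mallet and carry it back.

servo_tool(plan="0 0 0 -0.015 0;0 0 0 -0.04 0;0 0 0 -0.07 0;0 0 0 -0.095 0;0 0 0 -0.107 0;0 0 0 -0.107 0")

```text
time: 10.85
ee_pos: [0.5653, 0.1888, 0.2497]
ee_rot: [0.988, 0.155, 0.0, -0.0]
force: [0.1, -0.2, -3.5]
finger_gap: 0.0195
grasp_force: 60.0
```

servo_tool(plan="0 -0.004 0.007 0 0;0 -0.015 0.027 0 0;0 -0.034 0.062 0 0;0 -0.059 0.107 0 0;0 -0.086 0.156 0 0;0 -0.113 0.205 0 0;0 -0.14 0.254 0 0;0 -0.167 0.303 0 0;0 -0.193 0.35 0 0;0 -0.215 0.39 0.01 0;0 -0.229 0.416 0.025 0;0 -0.235 0.426 0.035 0")

```text
time: 12.35
ee_pos: [0.4699, -0.2909, 0.2131]
ee_rot: [0.988, 0.154, -0.001, -0.0]
force: [0.1, -0.2, -3.0]
finger_gap: 0.0195
grasp_force: 60.0
```

servo_tool(plan="0 0 0 0 0;0 0 0 0 0;0 0 0 0 0;0 0 0 0 0")

```text
time: 12.85
ee_pos: [0.4727, -0.2883, 0.2153]
ee_rot: [0.988, 0.156, 0.0, 0.0]
force: [-0.1, -0.4, -3.4]
finger_gap: 0.0195
grasp_force: 60.0
```

```bash
python3 - <<'E'
from h import *
d=grab('wrist','w3');tz=d['s']['ee_pos'][2]
for f in ('w2','w3'):
    D=np.load(f'pics/{f}.npz');q=D['P'][205:255,235:310].reshape(-1,3);A=np.c_[q[:,:2],np.ones(len(q))];print(f,np.linalg.lstsq(A,q[:,2],rcond=None)[0][:2],np.median(q[:,2])-tz)
# mat centre: outline
P=np.load('pics/w1.npz');hsv=cv2.cvtColor(P['img'],cv2.COLOR_RGB2HSV);Q=P['P']
m=(np.hypot(Q[...,0]-.5,Q[...,1]+.28)<.075)&(hsv[...,2]>190)&(Q[...,2]<.012)
(q)=(Q[m][:,:2]*1000).astype(np.float32);print('mat',cv2.minEnclosingCircle(q),len(q))
rel(.4722,-.289,.0255,17.8)
a=eyes.grab_frame('scene')['img'];cv2.imwrite('pics/c4.png',cv2.resize(np.vstack([a[180:340,280:480],d['img'][100:300,120:420:1][::1,:200][:160]])[:,:,::-1],None,fx=1.8,fy=1.8))
E
```

```text
** On entry to DLASCL parameter number  4 had an illegal value
 ** On entry to DLASCL parameter number  4 had an illegal valueTraceback (most recent call last):
  File "<stdin>", line 4, in <module>
    x, resids, rank, s = _umath_linalg.lstsq(a, b, rcond,
                         ~~~~~~~~~~~~~~~~~~~^^^^^^^^^^^^^
                                             signature=signature)
                                             ^^^^^^^^^^^^^^^^^^^^
    raise LinAlgError("SVD did not converge in Linear Least Squares")
numpy.linalg.LinAlgError: SVD did not converge in Linear Least Squares
```

```bash
python3 - <<'E'
from h import *
tz=telemetry.sense()['ee_pos'][2]
for f in ('w2','w3'):
    D=np.load(f'pics/{f}.npz');q=D['P'][205:255,235:310].reshape(-1,3);q=q[np.isfinite(q[:,2])];A=np.c_[q[:,:2],np.ones(len(q))];print(f,len(q),np.linalg.lstsq(A,q[:,2],rcond=None)[0][:2],np.median(q[:,2])-tz)
P=np.load('pics/w1.npz');hsv=cv2.cvtColor(P['img'],cv2.COLOR_RGB2HSV);Q=P['P']
m=(np.hypot(Q[...,0]-.5,Q[...,1]+.28)<.075)&(hsv[...,2]>190)&(Q[...,2]<.012)
q=(Q[m][:,:2]*1000).astype(np.float32);print('mat',cv2.minEnclosingCircle(q),len(q))
rel(.4722,-.289,.0255,17.8)
a=eyes.grab_frame('scene')['img'];cv2.imwrite('pics/c4.png',cv2.resize(a[150:330,150:480][:,:,::-1],None,fx=2.4,fy=2.4))
E
```

```text
w2 3734 [ 0.00308702 -0.00148147] 0.05357248067679479
w3 3733 [0.0152879  0.00635175] 0.05365963385517472
mat ((505.468017578125, -283.81060791015625), 61.33647155761719) 5414
t 12.9 pos [ 0.4726 -0.2884  0.2151] yaw 17.93 q [-0.64  0.01  1.62  0.    1.51  0.62] F [ 0.9 -0.5 -3.5] gap 0.019731626248840343 59.98248517513275
shift [-0.0006  0.0003  0.1896] roll 0.002
```

View pics/c4.png

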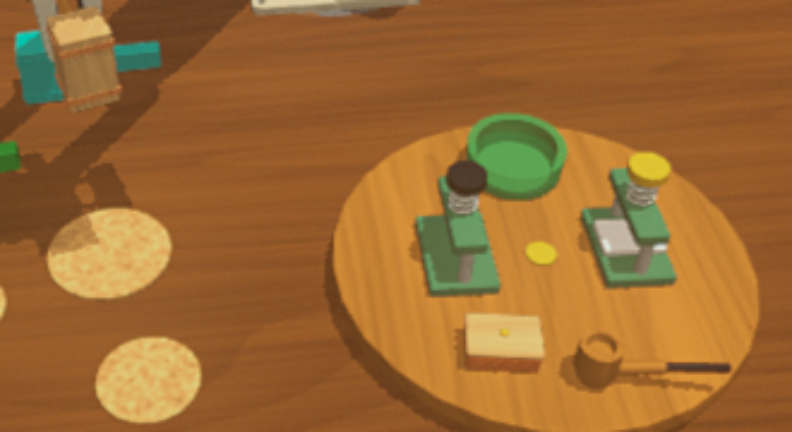

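The scene shows both caps up (brass at (648,167), black at (467,178)) and nothing on the turntable displaced. The mallet is still level, within about 1°. Now lowering it onto the mat.

servo_tool(plan="0 0 0 0.03 0;0 0 0 0.07 0;0 0 0 0.11 0;0 0 0 0.145 0;0 0 0 0.17 0;0 0 0 0.182 0;0 0 0 0.187 0;0 0 0 0.19 0;0 0 0 0.19 0;0 0 0 0.19 0")

```text
time: 14.2
ee_pos: [0.4726, -0.2893, 0.0255]
ee_rot: [0.988, 0.155, 0.0, 0.0]
force: [0.6, -0.3, -3.3]
finger_gap: 0.0194
grasp_force: 60.0
```

servo_tool(plan="0 0 0 0.001 0;0 0 0 0.001 0;0 0 0 0.001 0")

```text
time: 14.58
ee_pos: [0.4721, -0.2889, 0.0237]
ee_rot: [0.988, 0.155, -0.0, 0.0]
force: [-0.0, 0.2, -2.0]
finger_gap: 0.0195
grasp_force: 60.0
```

Contact is starting, so I'll lower slightly more, release gently and retreat upward.

servo_tool(plan="0 0 0 0.0005 0;0 0 0 0.0005 0;0.3 0 0 0.0005 0;0.5 0 0 0.0005 0;0.8 0 0 0.0005 0;1 0 0 0.0005 0;1 0 0 0.0005 0;1 0 0 0.0005 0;1 0 0 0.0005 0;1 0 0 0.0005 0")

```text
time: 15.82
ee_pos: [0.4721, -0.2889, 0.0231]
ee_rot: [0.988, 0.155, 0.0, 0.0]
force: [-0.3, 0.5, -0.6]
finger_gap: 0.0916
grasp_force: 0.0
```

servo_tool(plan="1 0 0 -0.015 0;1 0 0 -0.04 0;1 0 0 -0.08 0;1 0 0 -0.12 0;1 0 0 -0.16 0;1 0 0 -0.19 0;1 0 0 -0.195 0;1 0 0 -0.195 0;1 0 0 -0.195 0")

```text
time: 16.95
ee_pos: [0.4713, -0.2883, 0.2163]
ee_rot: [0.988, 0.155, -0.001, -0.001]
force: [0.2, 0.6, -1.2]
finger_gap: 0.0931
grasp_force: 0.0
```

```bash
python3 - <<'E'
from h import *
d=grab('wrist','w5');P=d['P'];x,y,z=P[...,0],P[...,1],P[...,2]
m=(z>.07)&(z<.09)&(np.hypot(x-.5,y+.28)<.05)
q=P[m];A=np.c_[q[:,:2],np.ones(len(q))];print(m.sum(),cv2.minAreaRect((q[:,:2]*1000).astype(np.float32)),np.median(q[:,2]),np.linalg.lstsq(A,q[:,2],rcond=None)[0][:2])
rel(.5,-.28,.2)
E
```

```text
2031 ((504.0157775878906, -277.4889831542969), (43.374969482421875, 43.79732131958008), 18.145462036132812) 0.07657196617120121 [-0.00895124 -0.00199416]
t 17.0 pos [ 0.4713 -0.2883  0.2162] yaw 17.86 q [-0.64  0.01  1.62 -0.    1.52  0.62] F [-0.4 -0.6 -0.2] gap 0.0927310756256219 0.0
shift [0.0299 0.0009 0.0162] roll None
```

View pics/w5.png

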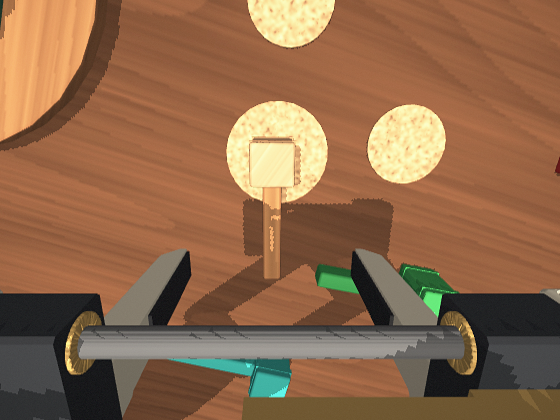

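The mallet stands upright on its mat, with the head at (273,163), and the gripper is clear of it.

```bash
python3 -c "
from rig import hand_in
print(hand_in())"
```

```text
the job is handed in; nothing more can be done
None
```

I struck the brass-capped punch down to its stop with the mallet, let it spring back up, and stood the mallet upright on its cork mat as before, then released it and handed the job in at about 17 s; no verdict came back.

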